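# Right the toppled spray can in its deep bin

## Robot

A 6-joint arm with a two-finger parallel gripper is mounted at the origin on a cart in front of the work surface, level with it; the furniture and walls round the work are solid. World frame = base frame: x ahead of the robot, y to its left, z up, the work surface at z = 0. Lengths are in m, angles in rad, forces in N, time in s.
With the tool pointing down it reaches from about 0.35 to 0.775 m from the base axis. Payload 5.5 kg.
Tool frame: the origin (TCP) lies midway between the tips of the shut fingers; the grasp point (between the pads) lies 19 mm behind it; z points along the fingers, y is the line along which they close (so a half turn about z gives the same grasp; the last joint's range is limited). The gripper opens to 85 mm and grips with 20 to 120 N. Pads are 22 mm wide; open, the fingers measure 114 mm over their backs; the gripper's body (76 mm by 85 mm) begins 54 mm behind the grasp point. The pads swing forward as they close: fully open they stand 13 mm farther back than shut.
Start: joints at [-1.388, 0.313, 0.046, 1.304, 0, 1.431], TCP at [0.182, -0.545, 0.231] pointing down, gripper open.
Joint ranges: [-2.76, 2.76], [-0.86, 1.69], [-1.03, 1.26], [-2.2, 2.34], [-1.47, 1.5], [-3.14, 3.14]. Speed limits (rad/s): [2.57, 2.57, 3.14, 3.14, 3.14, 3.14].

## Interface

Orientations are given as a unit quaternion [w, x, y, z].
In Python, from workcell import env gives the robot as it stands.
- The arm moves only by the tool move_arm, never from a script. Its argument "targets" is a list of rows, each a list of 3 entries, a list of its own where there are three numbers: the shift along the tool's x, y, z in mm, then the turn, a rotation vector about the tool's x, y, z in units of 10 degrees (1.0 is 10 degrees), then the closure, from -1 (fully open) to 1 (shut). In form: [[[dx, dy, dz], [ax, ay, az], gripper], ...]. A call has 1 to 5 rows; each row is the pose to reach, as a shift and turn from the pose commanded when the call began, along the tool's axes at that moment; what a row does not reach only later rows make up. A row lasts 1/8 s, in which the tool goes at most 62.5 mm and 10.7 degrees, less where a joint would pass 70% of its speed; a pose out of reach is approached as far as the arm can. A call with a gripper value outside its range is refused whole. The fingers move at their own pace and stop on an object; "squeeze" is the grip in N (left out, the last holds). Time passes only in rows, so rows that repeat a pose let the fingers close. It gives the time, the measured TCP pose, the force, the opening and the grip force at its end, in the units of the state.
- env.get_state(): the state, without advancing time (a new reading comes with each control period).
- env.read_camera(name): name is "scene" or "top" or "wrist"; returns a dict with "pixels" (420x560x3 uint8, red, green, blue), "fovy" (degrees; the focal length in pixels is half the picture's height over the tangent of half this angle, whatever the lens; pixels are square), "cx", "cy" (the principal point, pixels), "extrinsics" (4x4, takes a point from world to camera coordinates); the wrist camera has in their place "mount" (4x4, takes a point from camera to tool coordinates, whose origin is the TCP and whose axes are the flange's). Camera axes: x right, y up, looking along -z (the intrinsics and any distortion apply to the point x, -y, -z); pixel columns grow to the right and rows downward; lengths in m; the calibration is good to about 2 mm. A picture is of the moment at which its call begins: read the wrist's pose just before it. There is no depth.
- env.hand_in(): hands the job in; it is judged then, once.
Trained networks look in a picture, given as the dict that the camera call returned (one of the last four; its "shot" number tells which), for a name from the list of things; names that differ only in an ending like _2 or _b are one class to them, and where a whole thing is asked for, a point or a joint stands for the part that bears it (a point fixed in the world has none). Each returns a list of dicts, best first, with "confidence" (0 to 1); they miss things now and then, are a little off and sometimes report something else, mostly with a low value. They report only what shows in the picture. A call takes as long as a camera call.
- env.spot_in(thing, picture): "centre" ([x, y, z] in m, in world coordinates, good to about 4 mm: the middle of the surface that is visible of it).
- env.regions_of(thing, picture): "mask" (420x560 bool, what is visible of it).
- env.landmark_of(thing, picture): "centre" ([x, y, z] in m, in world coordinates, good to about 4 mm: a listed point, or the origin of a listed thing).
The state is a dict: "clock": time; "joint_pos": joint angles; "qvel": joint speeds; "tau": joint torques, N m; "tcp_pos": TCP position; "orientation": TCP orientation; "wrist_force": force on the tool from outside, world axes, zero at the start; "ft_torque": the same for the moment, N m; "finger_gap": finger opening in m; "grip_force": force on a finger pad.
Only numpy, scipy, OpenCV 4.12 (cv2) and the standard library are available. Lean on these libraries where they do the work, as an engineer would, in place of code of your own. Each camera call takes 0.05 s, during which the arm holds its last target. There are 200 camera calls.

## Task

A spray can has toppled over in one of the two steel storage bins and is wedged slantwise between the walls. Tip it upright inside that same bin, so that it stands freely on its base on the bin floor with the cap up; do not lift it out of the bin. Leave everything else where it is.

Things in the scene. Friction and masses are not known exactly. Their poses are not given: they have to be found in the camera images.
- can_center (a point): Centre (half-way along the axis) of the spray can: straight cylinder 171 mm long, 49 mm diameter, the last 45 mm a cap as wide; 0.2 kg. z: from base to cap. It starts slantwise in bin_a along the bin's x (within 6 degrees), axis 35 to 42 degrees above level: base at the -x wall, lowest edge on the floor, cap end up against the +x wall, up to 15 mm beside the middle.
- can_foot (a point): Centre of the can's flat round base (on the can's axis, 85.5 mm from its centre). z axis: from base to cap.
- bin_a: The bin with the spray can: open grey sheet-steel box, card holder on its front (-x) face, screwed down. Inside 165 mm along x, 150 along y, 120 deep; walls 2.5 mm, floor 3 mm, rim 123 mm above the bench. Origin: centre of its underside, on the bench; z up, x away from the front face. The bins look alike, stand left or right, turned up to 0.3 rad.
- bin_b: The other bin, of the same make, size and axes; it holds the grease tin and the tape roll. Screwed to the bench.
- grease_tin: Round tin 66 mm across and 46 mm high, standing in bin_b; origin at the centre of its underside. Leave it alone.
- tape_roll: Roll of black tape 62 mm across and 19 mm high, lying in bin_b; origin at the centre of its underside. Leave it alone.
- oil_can: Dark pump oil can with a long spout, 237 mm high, on the bench to the left; origin at the centre of its underside. Leave it alone.
- glass_bottle: Clear glass bottle, 67 mm across and 305 mm high, on the bench to the right; origin at the centre of its underside. Leave it alone.
- screwdriver: Screwdriver with yellow handle, 185 mm long, lying at the front left; origin at the centre of its underside. Leave it alone.
- spanner: Combination spanner 226 mm long, lying at the front right; origin at the centre of its underside. Leave it alone.

How it is judged:
At the end, for the whole second after the job is handed in: The spray can stands in bin_a, cap up and upright to within 0.1 rad, its base on the bin floor (base centre less than 10 mm above the bin's underside, inside the four walls), let go and at rest (angle between can_center's own z axis and vertical below 0.1 rad and x of can_foot in the frame of bin_a between -0.0825 and 0.0825 m and y of can_foot in the frame of bin_a between -0.075 and 0.075 m and z of can_foot in the frame of bin_a below 0.01 m and linear speed of spray_can below 0.03 m/s and angular speed of spray_can below 0.4 rad/s); the robot touches nothing.
It fails at once if the spray can is lifted out of its bin (its base rises above the rim, 123 mm) (z of can_foot in the frame of bin_a above 0.123 m).
It fails at once if a thing other than the spray can is shifted by more than 25 mm (distance of any of grease_tin, tape_roll, oil_can, glass_bottle, screwdriver, spanner from where it was at the start of the episode above 0.025 m).
It fails at once if the oil can or the glass bottle is knocked over (angle between any of oil_can, glass_bottle's own z axis and vertical above 0.5 rad).
It also fails if it takes over 42 s, if anything falls off the work surface, if the arm or the gripper's body presses on something with over 40 N, if the wrist force passes 120 N, or if a joint passes its speed limit or range.

## Working session

There is one attempt and no reset: what is moved stays moved. The work goes in short steps, Python scripts to look and compute and a tool call to move; the robot and the scene stay as the last step left them, time stands still between calls to the robot, and variables do not carry over. Pictures are saved under pics/ and viewed, at most 10 in all, crops included, and the job is handed in when it is done.

Besides the shell and the picture viewer there is one more tool, called after "Call:" as name(argument=value, ...) on one line, values as JSON. move_arm: Moves the arm, as the interface text tells. Its arguments: {"type":"object","properties":{"targets":{"type":"array","items":{"type":"array"}},"squeeze":{"type":"number"}},"required":["targets"]}

```bash
mkdir -p pics; ls; cat > h.py <<'E'
from workcell import env
import numpy as np, cv2
from scipy.spatial.transform import Rotation as R
def save(p,n): cv2.imwrite('pics/'+n,p['pixels'][:,:,::-1])
def proj(p,X):
    E=np.array(p['extrinsics']);c=(E@np.append(X,1))[:3];f=210/np.tan(np.radians(p['fovy'])/2)
    return p['cx']+f*c[0]/-c[2], p['cy']+f*(-c[1])/-c[2]
def rot(s): q=s['orientation']; return R.from_quat([q[1],q[2],q[3],q[0]])
E
python3 - <<'E'
from h import *
s=env.get_state();print(s['tcp_pos'],s['orientation'],s['clock'])
ims=[]
for c in('scene','top'):
    p=env.read_camera(c);ims.append(p['pixels'])
    print(c,p.keys(),p['fovy'])
    for t in('can_center','can_foot','bin_a','bin_b'):
        print(t,'L',[(np.round(d['centre'],3),round(d['confidence'],2)) for d in env.landmark_of(t,p)][:3])
    for t in('oil_can','glass_bottle'):
        print(t,[(np.round(d['centre'],3),round(d['confidence'],2)) for d in env.landmark_of(t,p)][:2])
    save(p,c+'0.png')
E
```

```text
pics
[ 0.18231552 -0.54478642  0.23038229] [-9.39570649e-04  9.87001135e-01  1.60710535e-01 -1.76163102e-06] 0.0
scene dict_keys(['pixels', 'fovy', 'cx', 'cy', 'extrinsics', 'shot']) 44.096379272579746
can_center L [(array([ 0.49 , -0.194,  0.07 ]), 0.66)]
can_foot L [(array([ 0.419, -0.205,  0.023]), 0.75)]
bin_a L [(array([ 0.487, -0.199, -0.003]), 0.91), (array([0.532, 0.202, 0.002]), 0.73), (array([ 0.49 , -0.193,  0.071]), 0.56)]
bin_b L [(array([ 0.487, -0.199, -0.003]), 0.91), (array([0.532, 0.202, 0.002]), 0.73), (array([ 0.49 , -0.193,  0.071]), 0.56)]
oil_can [(array([ 0.567,  0.412, -0.002]), 0.85), (array([0.531, 0.199, 0.007]), 0.37)]
glass_bottle [(array([ 0.628, -0.409,  0.   ]), 0.65)]
top dict_keys(['pixels', 'fovy', 'cx', 'cy', 'extrinsics', 'shot']) 49.602249392376415
can_center L [(array([ 0.487, -0.193,  0.074]), 0.93), (array([0.567, 0.412, 0.002]), 0.32)]
can_foot L [(array([ 0.421, -0.201,  0.02 ]), 0.63)]
bin_a L [(array([0.523, 0.203, 0.002]), 0.83), (array([ 0.487, -0.199,  0.   ]), 0.82), (array([0.341, 0.292, 0.002]), 0.36)]
bin_b L [(array([0.523, 0.203, 0.002]), 0.83), (array([ 0.487, -0.199,  0.   ]), 0.82), (array([0.341, 0.292, 0.002]), 0.36)]
oil_can [(array([0.567, 0.412, 0.   ]), 0.87)]
glass_bottle [(array([ 0.625, -0.411, -0.001]), 0.84)]
```

View pics/top0.png

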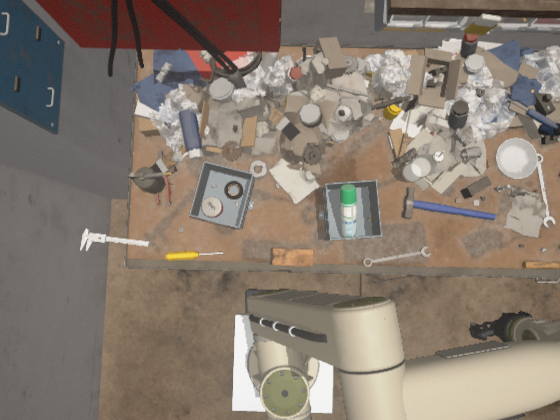

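View pics/scene0.png

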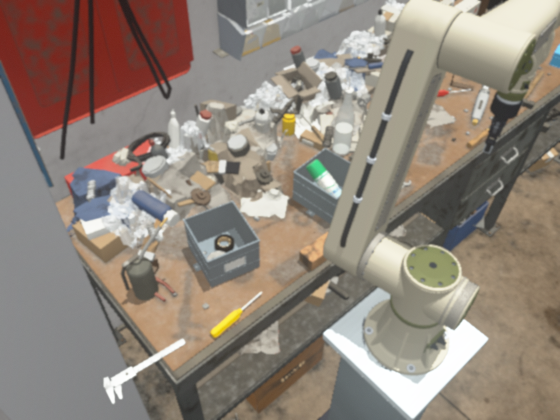

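The top view shows the green-capped can in the right bin (about pixel 352,210), cap pointing away from the robot. The scene view agrees. The left bin holds the tin and tape.

```bash
cat >> h.py <<'E'
def cmd(pos,Rw,base=None):
    """shift mm / rotvec in 10deg from current (or given) pose"""
    s=env.get_state(); p0,R0=base if base else (np.array(s['tcp_pos']),rot(s))
    return np.round(R0.inv().apply(np.array(pos)-p0)*1000,1), np.round(np.degrees((R0.inv()*Rw).as_rotvec())/10,3)
def toolR(yaw,pitch):
    """tool x at world yaw, z down; pitch tips fingers forward (+x)"""
    return R.from_euler('z',yaw,degrees=True)*R.from_euler('y',-pitch,degrees=True)*R.from_euler('x',180,degrees=True)
E
python3 - <<'E'
from h import *
print(cmd([.47,-.2,.34],toolR(8,0)))
p=env.read_camera('wrist');print(np.round(p['mount'],3),p['fovy'])
E
```

```text
(array([ 382.3, -236.3, -108.7]), array([1.00e-03, 0.00e+00, 1.05e+00]))
[[-0.     0.953  0.304  0.078]
 [ 1.     0.     0.001  0.   ]
 [ 0.001  0.304 -0.953 -0.143]
 [ 0.     0.     0.     1.   ]] 67.5147820249486
```

Call:
move_arm(targets=[[[40,-20,-60],[0,0,0.2],-1],[[90,-50,-100],[0,0,0.4],-1],[[140,-85,-108],[0,0,0.6],-1],[[190,-117,-108],[0,0,0.8],-1],[[240,-148,-108],[0,0,1.05],-1]])

```text
clock: 1.38
tcp_pos: [0.3579, -0.335, 0.34]
orientation: [0.001, 0.998, 0.069, 0.001]
wrist_force: [1.1, -0.8, -0.1]
finger_gap: 0.0853
grip_force: 0.0
```

```bash
python3 -c "
from h import *
print(cmd([.47,-.2,.34],toolR(8,0)))"
```

```text
(array([ 1.295e+02, -1.184e+02, -1.000e-01]), array([ 0.01 , -0.006, -0.012]))
```

Call:
move_arm(targets=[[[42,-38,0],[0,0,0],-1],[[84,-76,0],[0,0,0],-1],[[126,-114,0],[0,0,0],-1],[[130,-118,0],[0,0,0],-1],[[130,-118,0],[0,0,0],-1]])

```text
clock: 2.0
tcp_pos: [0.4692, -0.2013, 0.3392]
orientation: [0.0, 0.998, 0.07, -0.0]
wrist_force: [-0.7, 0.0, 0.2]
finger_gap: 0.0857
grip_force: 0.0
```

```bash
python3 - <<'E'
from h import *
s=env.get_state();p=env.read_camera('wrist');save(p,'w1.png')
print(s['tcp_pos'],rot(s).as_matrix().round(3).tolist(),p['cx'],p['cy'])
import pickle;pickle.dump((s,p),open('w1.pkl','wb'))
for t in('can_center','can_foot','bin_a'):
    print(t,[(np.round(d['centre'],3),round(d['confidence'],2)) for d in env.landmark_of(t,p)][:3])
for t in('spray_can','can_center'):
  try:
    for d in env.regions_of(t,p)[:2]:
        m=d['mask'].astype(np.uint8);print(t,d['confidence'],m.sum(),cv2.minAreaRect(cv2.findNonZero(m)))
  except Exception as e: print(t,e)
E
```

```text
[ 0.46920377 -0.20125319  0.33916008] [[0.99, 0.14, -0.0], [0.14, -0.99, -0.0], [-0.0, 0.0, -1.0]] 278.8742298642352 212.79796993892694
can_center [(array([ 0.486, -0.191,  0.075]), 0.94)]
can_foot [(array([ 0.418, -0.202,  0.021]), 0.82)]
bin_a [(array([0.526, 0.204, 0.001]), 0.93), (array([ 0.484, -0.196,  0.003]), 0.75)]
spray_can it knows: bin, can_center, can_foot, glass_bottle, grease_tin, oil_can, screwdriver, spanner, tape_roll
can_center 0.85 4583 ((272.5, 151.0), (120.0, 43.0), 90.0)
```

View pics/w1.png

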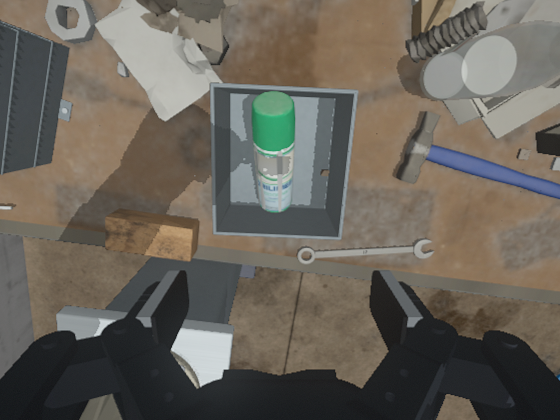

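Wrist picture: the can's cap is at about (273,105) and its base at about (275,205). The bin rim corners are at (211,84), (357,91), (343,239) and (214,236).

```bash
cat >> h.py <<'E'
def ray(s,p,u,v):
    f=210/np.tan(np.radians(p['fovy'])/2);M=np.array(p['mount']);Rt=rot(s)
    d=Rt.apply(M[:3,:3]@np.array([(u-p['cx'])/f,-(v-p['cy'])/f,-1]))
    return np.array(s['tcp_pos'])+Rt.apply(M[:3,3]),d
def onz(s,p,u,v,z):
    o,d=ray(s,p,u,v);return o+d*(z-o[2])/d[2]
E
python3 - <<'E'
from h import *
import pickle;s,p=pickle.load(open('w1.pkl','rb'))
c=np.array([onz(s,p,u,v,.123)[:2] for u,v in((211,84),(357,91),(343,239),(214,236))]);print(c.round(3),c.mean(0))
for i in range(4):
    d=c[(i+1)%4]-c[i];print(np.linalg.norm(d).round(4),np.degrees(np.arctan2(d[1],d[0])).round(1))
# can silhouette edges by reprojection of model for axis: sides mid points
m=None
f=np.array([.419,-.2025,.0215])
# axis points: mid of silhouette at cap (v~135) and base(v~195)
for u,v,z in((273.5,135,.12),(275,195,.06)): print(onz(s,p,u,v,z).round(4))
E
```

```text
[[ 0.565 -0.115]
 [ 0.58  -0.27 ]
 [ 0.41  -0.29 ]
 [ 0.392 -0.132]] [ 0.48664284 -0.20181756]
0.1555 -84.5
0.1703 -173.4
0.1587 96.6
0.1734 5.5
[ 0.5216 -0.1881  0.12  ]
[ 0.4377 -0.2006  0.06  ]
```

```bash
python3 -c "
from h import *
print(cmd([.536,-.1855,.200],toolR(8.5,0)),cmd([.536,-.1855,.092],toolR(8.5,0)), env.get_state()['joint_pos'])"
```

```text
(array([ 69.2,  -7.7, 139.2]), array([ 0.001,  0.001, -0.064])) (array([ 69.2,  -7.8, 247.2]), array([ 0.001,  0.001, -0.064])) [-5.65394606e-01  1.79295489e-01  1.32881846e-01  1.52433072e+00
 -2.38577922e-04  2.43901026e+00]
```

Call:
move_arm(targets=[[[25,-3,45],[0,0,0],-0.6],[[50,-6,90],[0,0,0],-0.6],[[69,-8,135],[0,0,-0.06],-0.6],[[69,-8,150],[0,0,-0.06],-0.6],[[69,-8,150],[0,0,-0.06],-0.6]])

```text
clock: 2.88
tcp_pos: [0.5352, -0.1843, 0.1887]
orientation: [-0.0, 0.997, 0.074, -0.001]
wrist_force: [1.5, -0.1, 0.2]
finger_gap: 0.0682
grip_force: 0.0
```

```bash
python3 - <<'E'
from h import *
s=env.get_state();p=env.read_camera('wrist');save(p,'w2.png')
print(s['tcp_pos'],s['finger_gap'],cmd([.536,-.1855,.092],toolR(8.5,0)))
import pickle;pickle.dump((s,p),open('w2.pkl','wb'))
for t in('can_center','can_foot'):
    print(t,[(np.round(d['centre'],3),round(d['confidence'],2)) for d in env.landmark_of(t,p)][:3])
E
```

```text
[ 0.53520621 -0.18427062  0.18865756] 0.06821236962578354 (array([-0.1,  0.8, 98.1]), array([ 0.003, -0.001,  0.002]))
can_center [(array([ 0.491, -0.19 ,  0.073]), 0.68)]
can_foot [(array([ 0.419, -0.204,  0.022]), 0.57)]
```

View pics/w2.png

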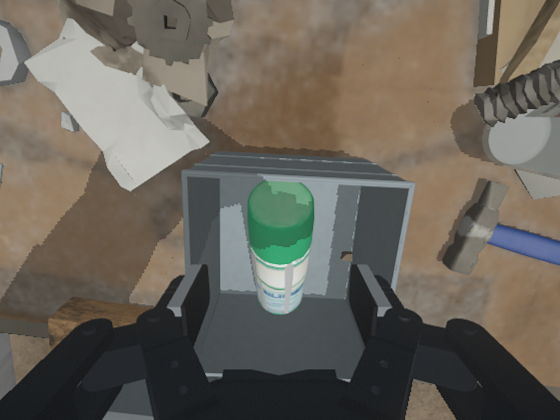

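The can (column ≈281) is centred between the fingers (inner faces ≈207 and ≈350), and they clear the side walls. I'm descending.

Call:
move_arm(targets=[[[0,1,35],[0,0,0],-0.6],[[0,1,70],[0,0,0],-0.6],[[0,1,97],[0,0,0],-0.6],[[0,1,97],[0,0,0],-0.6],[[0,1,97],[0,0,0],-0.6]], squeeze=40)

```text
clock: 3.65
tcp_pos: [0.5377, -0.1857, 0.0943]
orientation: [0.001, 0.997, 0.075, 0.001]
wrist_force: [-0.3, 0.3, -1.1]
finger_gap: 0.0684
grip_force: 0.0
```

Call:
move_arm(targets=[[[0,0,0],[0,0,0],0.6],[[0,0,0],[0,0,0],0.6],[[0,0,0],[0,0,0],0.6],[[0,0,0],[0,0,0],0.6],[[0,0,0],[0,0,0],0.6]], squeeze=40)

```text
clock: 4.28
tcp_pos: [0.5378, -0.1855, 0.0936]
orientation: [0.001, 0.997, 0.075, 0.001]
wrist_force: [1.7, -0.2, 5.7]
finger_gap: 0.046
grip_force: 44.0
```

```bash
cat > plan.py <<'E'
from h import *
# can-plane path (foot x in bin plane, foot z, theta); first row = now
def rows(path,yaw=8.5):
    s=env.get_state();R0=rot(s);ex=np.array([np.cos(np.radians(yaw)),np.sin(np.radians(yaw)),0]);ey=np.array([-ex[1],ex[0],0])
    t=np.array(s['tcp_pos']);x0,z0,th0=path[0]
    f0=np.array([.4865-.0015,-.2,0])  # reference only for relative motion
    foot=lambda x,z:f0+ex*x/1000+np.array([0,0,z/1000])
    lat=(t-f0)@ey
    for x,z,th in path[1:]:
        dR=R.from_rotvec(-ey*np.radians(th-th0))
        pos=foot(x,z)+dR.apply(t-foot(x0,z0)-ey*lat)+ey*lat
        print([x,z,th],*[list(a) for a in cmd(pos,dR*R0)])
E
python3 - <<'E'
from plan import *
rows([(-67,22,38),(-66,30,40),(-64,38,46),(-58,40,53),(-52,38,60),(-45,36,67),(-35,33,73),(-22,28,79),(-10,24,85),(0,20,90),(0,8,90)])
E
```

```text
[-66, 30, 40] [np.float64(-1.5), np.float64(0.0), np.float64(-12.2)] [np.float64(-0.0), np.float64(0.2), np.float64(0.0)]
[-64, 38, 46] [np.float64(-8.1), np.float64(0.0), np.float64(-32.2)] [np.float64(-0.001), np.float64(0.8), np.float64(0.002)]
[-58, 40, 53] [np.float64(-13.5), np.float64(0.1), np.float64(-47.0)] [np.float64(-0.003), np.float64(1.5), np.float64(0.003)]
[-52, 38, 60] [np.float64(-20.5), np.float64(0.1), np.float64(-56.3)] [np.float64(-0.004), np.float64(2.2), np.float64(0.004)]
[-45, 36, 67] [np.float64(-27.8), np.float64(0.1), np.float64(-63.9)] [np.float64(-0.005), np.float64(2.9), np.float64(0.005)]
[-35, 33, 73] [np.float64(-30.8), np.float64(0.1), np.float64(-67.8)] [np.float64(-0.006), np.float64(3.5), np.float64(0.007)]
[-22, 28, 79] [np.float64(-31.6), np.float64(0.1), np.float64(-68.2)] [np.float64(-0.007), np.float64(4.1), np.float64(0.008)]
[-10, 24, 85] [np.float64(-33.8), np.float64(0.1), np.float64(-68.1)] [np.float64(-0.008), np.float64(4.7), np.float64(0.009)]
[0, 20, 90] [np.float64(-35.9), np.float64(0.1), np.float64(-66.2)] [np.float64(-0.009), np.float64(5.2), np.float64(0.01)]
[0, 8, 90] [np.float64(-35.9), np.float64(0.0), np.float64(-54.2)] [np.float64(-0.009), np.float64(5.2), np.float64(0.01)]
```

Call:
move_arm(targets=[[[-2,0,-12],[0,0.2,0],0.6],[[-8,0,-32],[0,0.8,0],0.6],[[-14,0,-47],[0,1.5,0],0.6],[[-21,0,-56],[0,2.2,0],0.6],[[-21,0,-56],[0,2.2,0],0.6]])

```text
clock: 4.9
tcp_pos: [0.5123, -0.1871, 0.1474]
orientation: [-0.015, 0.979, 0.072, 0.189]
wrist_force: [0.4, -0.4, -2.8]
finger_gap: 0.0456
grip_force: 43.1
```

```bash
python3 - <<'E'
from plan import *
rows([(-52,38,60),(-45,36,67),(-35,33,73),(-22,28,79),(-10,24,85),(0,20,90)])
p=env.read_camera('scene');cv2.imwrite('pics/s3.png',cv2.resize(p['pixels'][120:250,250:430,::-1],None,fx=4,fy=4))
for t in('can_center','can_foot'):
    print(t,[(np.round(d['centre'],3),round(d['confidence'],2)) for d in env.landmark_of(t,p)][:3])
E
```

```text
[-45, 36, 67] [np.float64(-3.8), np.float64(-0.0), np.float64(-9.1)] [np.float64(0.001), np.float64(0.7), np.float64(-0.001)]
[-35, 33, 73] [np.float64(-5.1), np.float64(-0.0), np.float64(-13.3)] [np.float64(0.002), np.float64(1.3), np.float64(-0.001)]
[-22, 28, 79] [np.float64(-5.4), np.float64(-0.0), np.float64(-13.4)] [np.float64(0.003), np.float64(1.9), np.float64(-0.002)]
[-10, 24, 85] [np.float64(-7.3), np.float64(-0.0), np.float64(-13.6)] [np.float64(0.003), np.float64(2.5), np.float64(-0.003)]
[0, 20, 90] [np.float64(-9.7), np.float64(-0.0), np.float64(-12.3)] [np.float64(0.004), np.float64(3.0), np.float64(-0.003)]
can_center [(array([ 0.478, -0.198,  0.107]), 0.45), (array([0.549, 0.173, 0.001]), 0.37)]
can_foot []
```

View pics/s3.png

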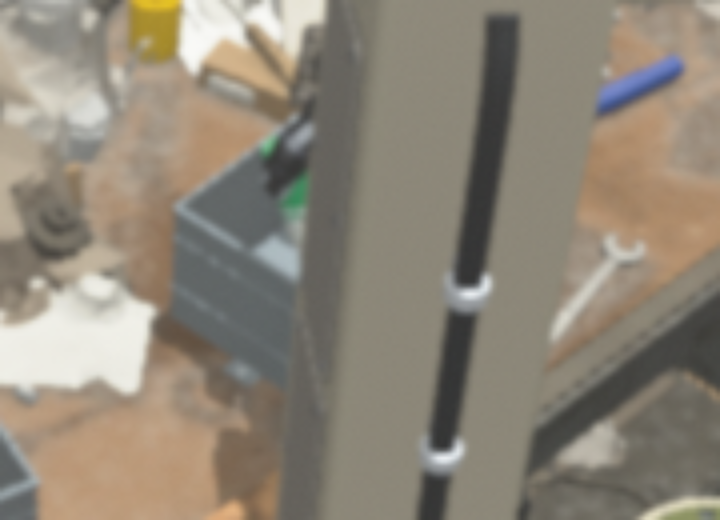

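The arm hides most of the bin. The cap is still between the fingers, and the detected centre (0.478, -0.198, 0.107) matches the plan, so I'm continuing.

Call:
move_arm(targets=[[[-4,0,-9],[0,0.7,0],0.6],[[-5,0,-13],[0,1.3,0],0.6],[[-5,0,-13],[0,1.9,0],0.6],[[-7,0,-13],[0,2.5,0],0.6],[[-10,0,-12],[0,3.0,0],0.6]])

```text
clock: 5.68
tcp_pos: [0.5029, -0.1906, 0.1557]
orientation: [-0.033, 0.896, 0.068, 0.438]
wrist_force: [-0.3, -1.1, -1.9]
finger_gap: 0.0455
grip_force: 43.2
```

```bash
python3 - <<'E'
from plan import *
s=env.get_state();print(s['tcp_pos'],s['wrist_force'],rot(s).as_matrix().round(3).tolist())
for c in('wrist','top','scene'):
  p=env.read_camera(c)
  if c=='wrist':save(p,'w4.png')
  for t in('can_center','can_foot'):
    print(c,t,[(np.round(d['centre'],3),round(d['confidence'],2)) for d in env.landmark_of(t,p)][:2])
E
```

```text
[ 0.50289424 -0.19057796  0.1557144 ] [-0.33146982 -1.09935533 -1.93597692] [[0.607, 0.15, 0.78], [0.093, -0.989, 0.118], [0.789, 0.0, -0.614]]
wrist can_center []
wrist can_foot []
top can_center [(array([ 0.485, -0.192,  0.104]), 0.75)]
top can_foot [(array([ 0.488, -0.188,  0.013]), 0.54)]
scene can_center [(array([ 0.493, -0.196,  0.102]), 0.81)]
scene can_foot []
```

View pics/w4.png

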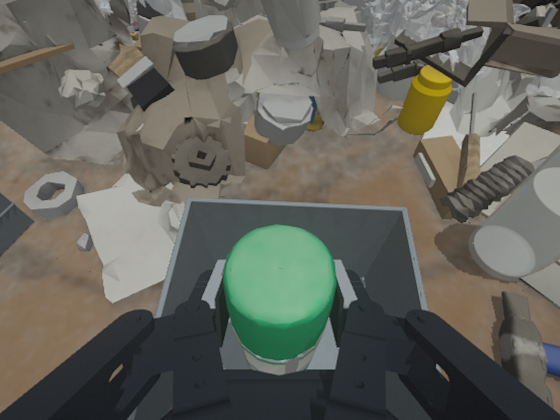

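The cap is upright in the grip and central in the bin, with its top at about (280,275). The foot is about 15 mm above the underside, so I'm lowering gently.

Call:
move_arm(targets=[[[-4,0,3],[0,0,0],0.6],[[-7,0,5.5],[0,0,0],0.6],[[-9,0,7],[0,0,0],0.6],[[-9,0,7],[0,0,0],0.6]], squeeze=30)

```text
clock: 6.62
tcp_pos: [0.502, -0.1899, 0.1437]
orientation: [-0.033, 0.896, 0.067, 0.437]
wrist_force: [-1.1, -0.1, -2.4]
finger_gap: 0.0451
grip_force: 43.2
```

Call:
move_arm(targets=[[[-1.5,0,1.2],[0,0,0],0.6],[[-1.5,0,1.2],[0,0,0],0.6],[[-1.5,0,1.2],[0,0,0],0.6]], squeeze=20)

```text
clock: 7.0
tcp_pos: [0.5022, -0.1902, 0.1423]
orientation: [-0.033, 0.896, 0.067, 0.437]
wrist_force: [0.7, 0.1, -1.5]
finger_gap: 0.0457
grip_force: 43.2
```

Call:
move_arm(targets=[[[-1.6,0,1.2],[0,0,0],0.6],[[-1.6,0,1.2],[0,0,0],0.6]], squeeze=20)

```text
clock: 7.25
tcp_pos: [0.503, -0.1903, 0.1417]
orientation: [-0.033, 0.896, 0.068, 0.439]
wrist_force: [-1.9, 1.3, 4.6]
finger_gap: 0.0453
grip_force: 43.9
```

Call:
move_arm(targets=[[[-1.6,0,1.2],[0,0,0],0.6],[[-1.6,0,1.2],[0,0,0],0.6]])

```text
clock: 7.5
tcp_pos: [0.5042, -0.1903, 0.1417]
orientation: [-0.033, 0.894, 0.069, 0.441]
wrist_force: [-3.5, 3.9, 14.3]
finger_gap: 0.0454
grip_force: 44.9
```

```bash
python3 - <<'E'
from h import *
p=env.read_camera('top')
for t in('can_center','can_foot'):
    print(t,[(np.round(d['centre'],3),round(d['confidence'],2)) for d in env.landmark_of(t,p)][:2])
E
```

```text
can_center [(array([ 0.486, -0.192,  0.093]), 0.51)]
can_foot [(array([ 0.487, -0.191,  0.   ]), 0.58), (array([0.568, 0.413, 0.001]), 0.51)]
```

The can is on the floor (14 N). I'm easing up 1 mm and then opening.

Call:
move_arm(targets=[[[1.6,0,-1.2],[0,0,0],0.6],[[1.6,0,-1.2],[0,0,0],0.2],[[1.6,0,-1.2],[0,0,0],-0.2],[[1.6,0,-1.2],[0,0,0],-0.6],[[1.6,0,-1.2],[0,0,0],-0.8]])

```text
clock: 8.28
tcp_pos: [0.502, -0.1901, 0.1399]
orientation: [-0.033, 0.896, 0.067, 0.437]
wrist_force: [-0.7, 0.2, 0.1]
finger_gap: 0.0768
grip_force: 0.0
```

Call:
move_arm(targets=[[[0,0,0],[0,0,0],-0.8],[[0,0,0],[0,0,0],-0.8]])

```text
clock: 8.52
tcp_pos: [0.5021, -0.1901, 0.1401]
orientation: [-0.033, 0.896, 0.067, 0.437]
wrist_force: [0.1, -0.6, 0.1]
finger_gap: 0.077
grip_force: 0.0
```

```bash
python3 - <<'E'
from h import *
p=env.read_camera('wrist');save(p,'w5.png')
p=env.read_camera('top')
for t in('can_center','can_foot'):
    print(t,[(np.round(d['centre'],3),round(d['confidence'],2)) for d in env.landmark_of(t,p)][:2])
E
```

```text
can_center [(array([ 0.484, -0.192,  0.094]), 0.79)]
can_foot []
```

View pics/w5.png

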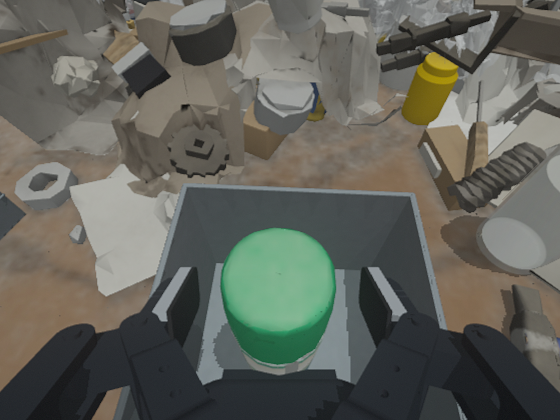

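The can stands free, with the fingers clear on both sides. I'm retreating straight back along the tool axis.

Call:
move_arm(targets=[[[0,0,-20],[0,0,0],-0.8],[[0,0,-45],[0,0,0],-0.8],[[5,0,-75],[0,0,0],-0.8],[[25,0,-110],[0,0,0],-0.8],[[50,0,-140],[0,0,0],-0.8]])

```text
clock: 9.35
tcp_pos: [0.4228, -0.2019, 0.2668]
orientation: [-0.033, 0.896, 0.067, 0.437]
wrist_force: [0.7, -1.3, 0.1]
finger_gap: 0.0765
grip_force: 0.0
```

Call:
move_arm(targets=[[[0,0,0],[0,0,0],-0.8],[[0,0,0],[0,0,0],-0.8],[[0,0,0],[0,0,0],-0.8]])

```text
clock: 9.72
tcp_pos: [0.4233, -0.2011, 0.2644]
orientation: [-0.034, 0.896, 0.067, 0.437]
wrist_force: [-0.0, -0.6, -0.0]
finger_gap: 0.0768
grip_force: 0.0
```

```bash
python3 - <<'E'
from h import *
a=env.read_camera('wrist');b=env.read_camera('top')
cv2.imwrite('pics/f.png',np.hstack([cv2.resize(a['pixels'],(400,300)),cv2.resize(b['pixels'][130:280,280:480],(400,300))])[:,:,::-1])
for p in(a,b):
  for t in('can_center','can_foot'):
    print(t,[(np.round(d['centre'],3),round(d['confidence'],2)) for d in env.landmark_of(t,p)][:2])
E
```

```text
can_center [(array([ 0.485, -0.189,  0.089]), 0.62)]
can_foot [(array([ 0.485, -0.192,  0.004]), 0.56)]
can_center [(array([0.568, 0.411, 0.003]), 0.74), (array([ 0.485, -0.191,  0.091]), 0.59)]
can_foot [(array([ 0.489, -0.188,  0.   ]), 0.79)]
```

View pics/f.png

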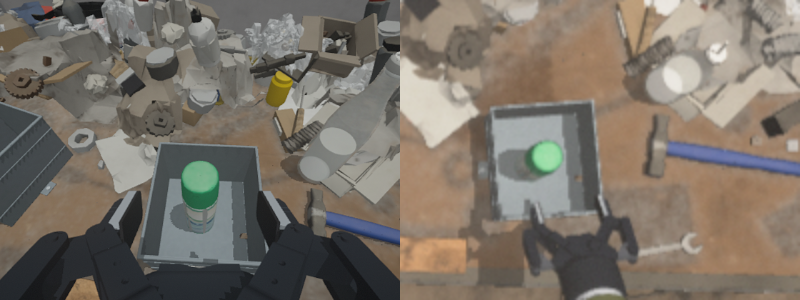

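The can stands upright in the bin (wrist view about (200,200)), and the gripper is clear of everything.

```bash
python3 -c "
from h import *
print(env.hand_in())"
```

```text
the job is handed in; nothing more can be done
None
```

The spray can stands upright on the floor of bin_a, cap up and let go, with the arm clear; I handed the job in at about 10 s, and the hand-in gave no verdict.

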